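# Lay the power unit down in the rack shelf and lock it in

## Robot

A 6-joint arm with a two-finger parallel gripper is mounted at the origin on the work surface. World frame = base frame: x ahead of the robot, y to its left, z up, the work surface at z = 0. Lengths are in m, angles in rad, forces in N, time in s.
With the tool pointing down it reaches from about 0.35 to 0.85 m from the base axis. Payload 8.1 kg.
Tool frame: the origin (TCP) lies between the finger pads; the fingertips stand 19 mm ahead of it and the grasp point (between the pads) is the TCP; x points along the fingers, y is the direction in which the jaws open and shut, and the axes are right-handed (so a half turn about x gives the same grasp; the last joint's range is limited). The gripper opens to 85 mm and grips with 20 to 120 N. Pads are 22 mm wide; open, the fingers measure 114 mm over their backs; the gripper's body (76 mm by 85 mm) begins 54 mm behind the grasp point. The pads swing forward as they close: fully open they stand 13 mm farther back than shut.
Start: joints at [1.133, 0.13, 1.488, -0, 1.523, -0.085], TCP at [0.207, 0.563, 0.25] pointing down, gripper open.
Joint ranges: [-2.96, 2.96], [-0.89, 2.26], [0.02, 2.5], [-1.34, 4.48], [0, 2.73], [-2.66, 2.66]. Speed limits (rad/s): [2.39, 2.39, 2.79, 3.14, 3.14, 3.14].

## Interface

Orientations are given as a rotation vector (axis times angle).
In Python, from bench import bot gives the robot as it stands. The module is installed in compiled form; this text tells all that it offers.
- The arm moves only by the tool move_arm, never from a script. Its argument "moves" is a list of rows, each a list of 2 entries, a list of its own where there are three numbers: the shift along the tool's x, y, z in units of 50 mm (1.0 is 50 mm), then the turn, a rotation vector about the tool's x, y, z in degrees. A call has 1 to 20 rows; each row is the pose to reach, as a shift and turn from the pose commanded when the call began, along the tool's axes at that moment; what a row does not reach only later rows make up. A row lasts 1/8 s, in which the tool goes at most 62.5 mm and 10.7 degrees, less where a joint would pass 70% of its speed; a pose out of reach is approached as far as the arm can. A call with a gripper value outside its range is refused whole. "hand" is the closure, from 0 (fully open) to 1 (shut), set as the call begins (left out, the last holds). The fingers move at their own pace and stop on an object; "force" is the grip in N (left out, the last holds). Time passes only in rows, so rows that repeat a pose let the fingers close. It gives the time, the measured TCP pose, the force and the opening at its end, in the units of the state.
- bot.state(): the state, without advancing time (a new reading comes with each control period).
- bot.grab_frame(name): name is "side" or "top"; returns a dict with "color" (420x560x3 uint8, red, green, blue), "vfov" (degrees; the focal length in pixels is half the picture's height over the tangent of half this angle, whatever the lens; pixels are square), "cx", "cy" (the principal point, pixels), "k1" (the pictures are not rectified: a ray, as slopes to the right and down, at radius r is drawn at 1 + k1 r^2 times it, then the intrinsics apply), "rvec" (rotation vector, rad) and "tvec" (3), from world to camera coordinates, as OpenCV has them. Camera axes: x right, y down, z forward; pixel columns grow to the right and rows downward; lengths in m; the calibration is good to about 2 mm. A picture is of the moment at which its call begins. There is no depth.
- bot.job_done(): hands the job in, once; it reports no verdict.
Trained networks look in the newest picture that a camera, given by its name, has taken for a name from the list of things; names that differ only in an ending like _2 or _b are one class to them, and where a whole thing is asked for, a point or a joint stands for the part that bears it (a point fixed in the world has none). Each returns a list of dicts, best first, with "p" (0 to 1); they miss things now and then, are a little off and sometimes report something else, mostly with a low value. They report only what shows in the picture. A call takes as long as a camera call.
- bot.find_in(camera, name): "extent" ([left, top, width, height] in pixels, round what is visible of it).
- bot.regions_of(camera, name): "pixels" (420x560 bool, what is visible of it) and "extent" ([left, top, width, height] in pixels, round what is visible of it).
The state is a dict: "clock": time; "joint_positions": joint angles; "dq": joint speeds; "effort": joint torques, N m; "tcp_pos": TCP position; "tcp_rot": TCP orientation; "wrist_force": force on the tool from outside, world axes, zero at the start; "torque": the same for the moment, N m; "opening": finger opening in m.
Only numpy, scipy, OpenCV 4.12 (cv2) and the standard library are available. Lean on these libraries where they do the work, as an engineer would, in place of code of your own. Each camera call takes 0.05 s, during which the arm holds its last target.

## Task

The white power unit stands on end on the rack shelf, under the patch panel. Without lifting it off the shelf, tip it over away from the robot so that it lies on its broad side, slide it squarely home against the back stop, and then slide the keeper fully across in front of its near end. Do not bump the panel above or disturb the other loose things.

Things in the scene. Friction and masses are not known exactly. Their poses are not given: they have to be found in the camera images.
- rack: Fixed bench rack (place and yaw vary): grey steel shelf, x -175 to +160 mm and y +-225 in its frame, floor top at z = 6 mm, side flanges 18 mm high at y = +-223. Posts 30 x 30 x 335 mm at x = +100, y = +-245, each with an arm (z 302 to 332) reaching to x = -80 at y = +-245. Origin: on the table below the shelf's middle; x away from the robot, to the back stop; y left, z up.
- panel: Patch panel fixed to the rack's arms, a bar along y over the shelf: 478 mm long, 44 mm high (rack z 290 to 334), 32 mm deep (rack x -80 to -48). Origin: rack x = -70, y = 0, z = 312. It blocks a hand pointing straight down from pushing the unit; a tool tilted 30 to 40 degrees, pointing down and away from the robot, fits beneath it.
- unit: Loose white steel box, 45 mm (its x) by 100 (y) by 160 (z), 0.5 to 0.85 kg, vent slots on both broad sides. Starts standing on its small end, a broad side to the robot, turned up to 6 degrees in the rack. Origin: centre of the end it stands on; z along its length (up at the start), x away from the robot. Tipped about its far bottom edge it lies about 35 to 65 mm short of the back stop.
- unit_top (a point): Centre of the unit's other end (on top at the start, with the dark sockets): 160 mm from the origin along its z. This end must finish against the back stop.
- unit_mid (a point): Centre of the unit's volume, its balance point.
- keeper (a joint): Keeper slide: flat steel tongue 120 x 16 mm along the rack's y, on the shelf's left, z 7 to 17 mm, rack x -34 to -18. 0 = fully back (tongue end at rack y = +100), 0.10 = fully across (end at y = 0), where it stops; it moves towards the rack's -y, needs about 2 N, stays where left. Starts at 0 to 0.015 m. It passes 8 mm in front of the near end of a unit that is home.
- keeper_knob (a point): Centre of the top of the keeper's upright knob, a steel pin 16 mm in diameter and 40 mm tall (rack z 17 to 57 mm) on the tongue; at rack x = -26 mm, y = +118 mm minus the joint value. Two fixed guide strips, 14 mm high, flank the tongue from rack y = +110 to +220. Axes as the rack's.
- stop (a point): Back stop: top middle of the face, looking to the robot, of a 30 mm high lip along the shelf's far edge; at rack x = +150, y = 0, z = 30 mm. Axes as the rack's.
- carton: Bystander: small cardboard carton 60 x 50 x 40 mm on the right of the shelf. Origin: centre of its underside.
- coupler: Bystander: white plastic block 40 x 30 x 24 mm on the left rear of the shelf. Origin: centre of its underside.
- mug: Bystander: white mug, 80 mm wide, 95 mm high, on the table to the right. Origin: centre of its underside.
- cleaner: Bystander: white plastic bottle, 56 mm wide, 160 mm high, on the table to the right. Origin: centre of its underside.
- tape: Bystander: ring of tape 90 mm wide, 19 mm high, on the table to the left. Origin: centre of its underside.
- nutbin: Bystander: open grey bin 110 x 150 x 45 mm on the table to the left. Origin: centre of its underside.
- screwdriver: Bystander: screwdriver lying on the table in front of the rack, to the right.

How it is judged:
On the way, in this order (a step that is already met when the one before it is completed fails the run):
1. the unit has been tipped over away from the robot and lies on its broad side on the shelf, its sockets' end towards the back stop (angle between the x axis of unit and the z axis of rack, either way round below 0.1 rad and x of unit_top in the frame of rack above 0.02 m and z of unit_mid in the frame of rack below 0.04 m), for 0.1 s.
2. the unit is squarely home: its end within 5 mm of the back stop and square to it within 4 degrees (angle between the x axis of unit and the z axis of rack, either way round below 0.1 rad and x of unit_top in the frame of rack above 0.145 m and angle between the z axis of unit and the x axis of rack, either way round below 0.07 rad), for 0.2 s.
3. the keeper is across (value of joint keeper above 0.092 m), for 0.1 s.
At the end, for the whole second after the job is handed in: The unit lies still on its broad side on the shelf, its sockets' end within 5 mm of the back stop and square to it within 4 degrees, and the keeper is at least 92 of its 100 mm across, reaching in front of the unit's near end (unit's middle no more than 42 mm to the right of the shelf's middle) (all of step 2 and z of unit_mid in the frame of rack below 0.04 m and y of unit_mid in the frame of rack above -0.042 m and value of joint keeper above 0.092 m and linear speed of unit below 0.02 m/s); the robot touches nothing.
It fails at once if the unit is lifted off the shelf (its middle more than 115 mm above the table) (height (world z) of unit_mid above 0.115 m).
It fails at once if the panel is bumped (over 5 N) (contact force between panel and anything else above 5 N).
It fails at once if a bystander is disturbed (moved more than 20 mm) (distance of any of carton, coupler, mug, cleaner, tape, nutbin, screwdriver from where it was at the start of the episode above 0.02 m).
It also fails if it takes over 58 s, if anything falls off the work surface, if the arm or the gripper's body presses on something with over 40 N, if the wrist force passes 120 N, or if a joint passes its speed limit or range.

## Working session

There is one attempt and no reset: what is moved stays moved. The work goes in short steps, Python scripts to look and compute and a tool call to move; the robot and the scene stay as the last step left them, time stands still between calls to the robot, and variables do not carry over. Pictures are saved under pics/ and viewed, and the job is handed in when it is done.

Besides the shell and the picture viewer there is one more tool, called after ">>>" as name([rows], argument=value, ...), one row to a line, values as JSON. move_arm: Moves the arm, as the interface text tells. Its arguments: {"type":"object","properties":{"moves":{"type":"array"},"hand":{"type":"number"},"force":{"type":"number"}},"required":["moves"]}

```bash
mkdir -p pics; cat > h.py <<'E'
import numpy as np, cv2
from bench import bot
from scipy.spatial.transform import Rotation as R
def cam(f):
    H=f['color'].shape[0]; fl=H/2/np.tan(np.radians(f['vfov'])/2)
    return fl,f['cx'],f['cy'],f['k1'],R.from_rotvec(f['rvec']).as_matrix(),np.array(f['tvec'])
def proj(f,P):
    fl,cx,cy,k1,Rm,t=cam(f); p=np.atleast_2d(P)@Rm.T+t
    s=p[:,:2]/p[:,2:]; r2=(s**2).sum(1,keepdims=True)
    return s*(1+k1*r2)*fl+[cx,cy]
def ray(f,uv):
    fl,cx,cy,k1,Rm,t=cam(f); d=(np.atleast_2d(uv)-[cx,cy])/fl; s=d.copy()
    for _ in range(30): s=d/(1+k1*(s**2).sum(1,keepdims=True))
    return -Rm.T@t, np.c_[s,np.ones(len(s))]@Rm
def onz(f,uv,z):
    o,d=ray(f,uv); return o+d*((z-o[2])/d[:,2:])
def save(f,n): cv2.imwrite('pics/'+n,f['color'][:,:,::-1])
E
python3 - <<'E'
from h import *
import pickle
F={}
for n in ['side','top']:
    F[n]=bot.grab_frame(n); save(F[n],n+'0.png'); print(n,[F[n][k] for k in ('vfov','cx','cy','k1','rvec','tvec')], ray(F[n],[[280,210]]))
    for t in ['rack','panel','unit','keeper','keeper_knob','carton','coupler']:
        print(t,[(round(r['p'],2),r['extent']) for r in bot.find_in(n,t)][:2])
pickle.dump(F,open('f0.pkl','wb'))
print(bot.state())
E
```

```text
side [53.41617655019118, 279.072789894435, 214.9079002450403, 0.04208373215648836, array([ 0.39286084,  2.71463816, -1.22726989]), array([0.49987409, 0.06415459, 1.5325663 ])] (array([0.81817088, 0.91233482, 1.04928117]), array([[-0.23357534, -0.72347381, -0.64974718]]))
rack [(0.93, [208.8, 137.5, 137.3, 211.8]), (0.52, [266.2, 140.7, 66.2, 100.9])]
panel [(0.72, [267.7, 138.5, 67.1, 100.1]), (0.27, [285.6, 214.6, 25.8, 57.9])]
unit [(0.61, [281.6, 214.4, 28.1, 56.4])]
keeper []
keeper_knob [(0.57, [286.6, 273.6, 16.7, 42.0])]
carton [(0.87, [242.4, 218.3, 23.0, 20.5])]
coupler [(0.67, [239.7, 303.4, 16.6, 15.1])]
top [57.11122842405228, 276.80490326317135, 204.51582581451933, -0.07569336657788674, array([ 2.17036139, -2.1505544 ,  0.15461654]), array([-0.01484377,  0.54585565,  1.27125795])] (array([0.37689942, 0.00664354, 1.33123184]), array([[ 0.11535368, -0.021034  , -0.99323797]]))
rack [(0.86, [172.6, 144.0, 194.3, 108.9])]
panel [(0.98, [178.1, 205.1, 183.0, 13.0])]
unit [(0.81, [253.7, 216.4, 33.4, 19.4])]
keeper []
keeper_knob [(0.54, [408.3, 163.1, 27.2, 17.8])]
carton [(0.49, [310.1, 187.7, 20.4, 18.4])]
coupler [(0.66, [219.6, 162.1, 15.9, 15.4])]
{'clock': 0.8, 'joint_positions': array([ 1.13259875e+00,  1.30324387e-01,  1.48819335e+00,  1.96400012e-05,
        1.52302518e+00, -8.53884608e-02]), 'dq': array([-0.00031442, -0.00148222, -0.00017397, -0.00213037,  0.00012581,
        0.00061467]), 'effort': array([ 6.42391624e-04, -5.69262028e+01, -5.00839663e+01, -2.87781568e-04,
        6.87027441e-04, -2.48637463e-05]), 'tcp_pos': array([0.20728919, 0.56305995, 0.25034108]), 'tcp_rot': array([ 0.27687852,  1.55301636, -0.27679472]), 'wrist_force': array([ 0.46682367,  0.3078602 , -0.14761705]), 'torque': array([ 0.02352586,  0.01033948, -0.05609033]), 'opening': 0.08563631593134394}
```

```bash
python3 - <<'E'
import pickle,cv2
F=pickle.load(open('f0.pkl','rb'))
a=F['side']['color'][120:370,190:370]; cv2.imwrite('pics/s0c.png',cv2.resize(a[:,:,::-1],None,fx=2.4,fy=2.4,interpolation=2)) 
a=F['top']['color'][130:270,160:380]; cv2.imwrite('pics/t0c.png',cv2.resize(a[:,:,::-1],None,fx=3.6,fy=3.6,interpolation=2))
E
```

```text
(no output)
```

View pics/side0.png

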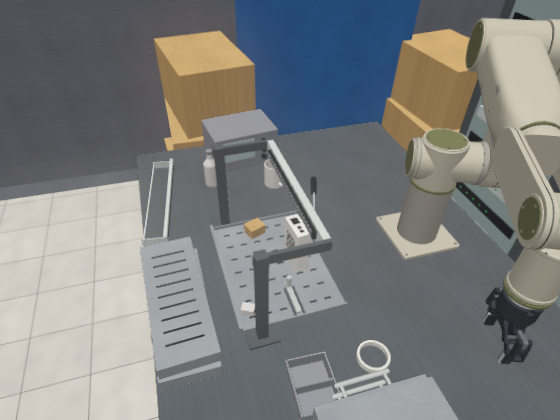

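View pics/top0.png

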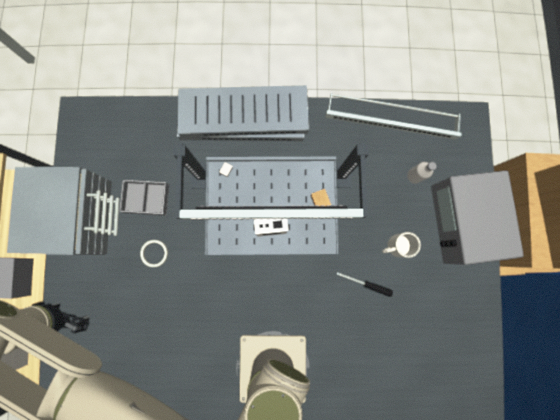

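View pics/s0c.png

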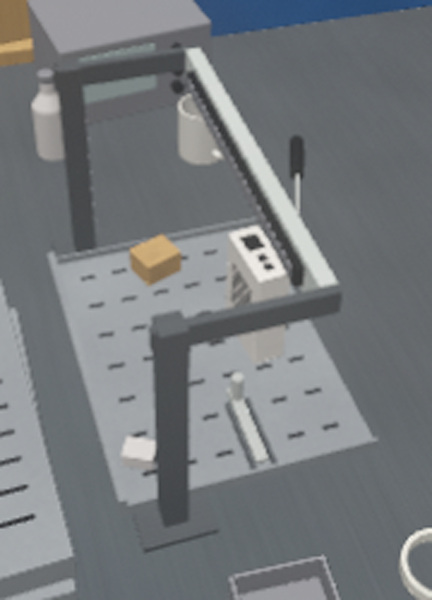

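View pics/t0c.png

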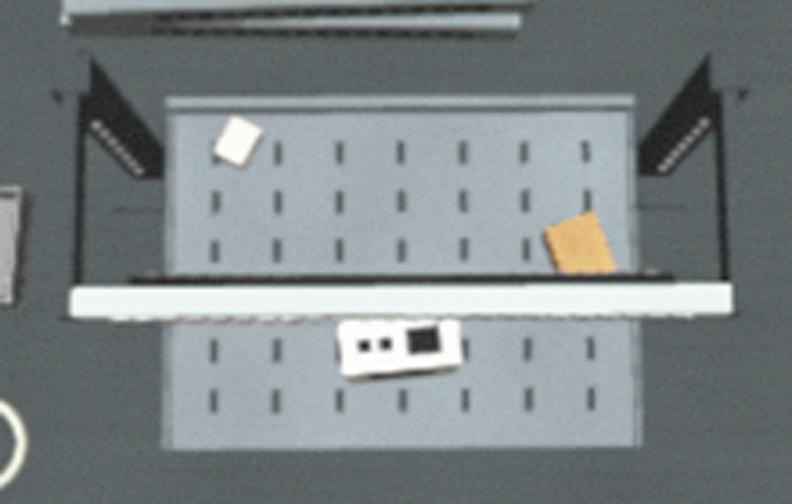

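```bash
cat > fit.py <<'E'
from h import *
import pickle
from scipy.optimize import least_squares
F=pickle.load(open('f0.pkl','rb'))
def u(c,s,o): return (np.array(c)+.5)/s-.5+o
T=[((163,448),(-175,225,8)),((641,446),(-175,-225,8)),((165,96),(160,225,30)),((635,96),(160,-225,30)),
 ((70,288),(-48,239,334)),((732,284),(-48,-239,334)),((732,313),(-80,-239,334)),((70,317),(-80,239,334))]
S=[((375,437),(-175,225,12)),((50,252),(160,-225,24)),((122,502),(160,225,24)),((338,290),(-80,239,334)),((186,50),(-48,-239,334)),((199,47),(-80,-239,334))]
def W(p,P):
    c,s=np.cos(p[2]),np.sin(p[2]); P=np.array(P)/1000.
    return np.c_[p[0]+c*P[:,0]-s*P[:,1],p[1]+s*P[:,0]+c*P[:,1],P[:,2]]
if __name__=='__main__':
  def res(p):
    a=proj(F['top'],W(p,[x[1] for x in T]))-[u(x[0],3.6,[160,130]) for x in T]
    b=proj(F['side'],W(p,[x[1] for x in S]))-[u(x[0],2.4,[190,120]) for x in S]
    return np.r_[a.ravel(),b.ravel()]
  r=least_squares(res,[.6,0,0],loss='soft_l1'); p=r.x; print(p,np.degrees(p[2])); print(res(p).reshape(-1,2).round(1))
  np.save('rack.npy',p)
  # unit from top: sockets end corners at z=.166
  q=np.array([u(c,3.6,[160,130]) for c in [(338,322),(458,319),(463,366),(343,378)]])
  w=onz(F['top'],q,.166); c,s=np.cos(p[2]),np.sin(p[2]); d=w[:,:2]-p[:2]
  print('unit top in rack mm',(np.c_[c*d[:,0]+s*d[:,1],-s*d[:,0]+c*d[:,1]]*1000).round(0))
  for n in ('top','side'):
    im=F[n]['color'][:,:,::-1].copy(); s=4 if n=='top' else 3
    x0,y0,x1,y1=(165,135,365,265) if n=='top' else (190,120,370,310)
    im=cv2.resize(im[y0:y1,x0:x1],None,fx=s,fy=s,interpolation=2)
    def box(a,b,c,d,e,g,col):
      P=[(x,y,z) for x in (a,b) for y in (c,d) for z in (e,g)]
      uv=((proj(F[n],W(p,P))-[x0,y0]+.5)*s-.5).astype(int)
      for i in range(8):
        for j in range(i):
          if bin(i^j).count('1')==1: cv2.line(im,tuple(map(int,uv[i])),tuple(map(int,uv[j])),col,1)
    box(-175,160,-225,225,6,6,(0,255,0)); box(-80,-48,-239,239,290,334,(0,0,255)); box(150,160,-225,225,6,30,(255,0,0)); box(-34,-18,100,220,7,17,(0,255,255))
    cv2.imwrite(f'pics/ov_{n}.png',im)
E
python3 fit.py
```

```text
[0.55317031 0.00884291 0.01290539] 0.7394244067458494
[[ 0.5  0.5]
 [-0.4  0.4]
 [ 0.7  0.6]
 [-0.1  0.5]
 [ 0.7 -4.2]
 [-0.5 -3.6]
 [-0.1  0.5]
 [ 0.3 -0.1]
 [ 1.7  1.7]
 [-0.   1. ]
 [-0.6  0.3]
 [ 0.3 -3.8]
 [-2.8  0. ]
 [ 1.1 -0.2]]
unit top in rack mm [[ -69.   54.]
 [ -67.  -47.]
 [-106.  -51.]
 [-116.   50.]]
```

View pics/ov_top.png

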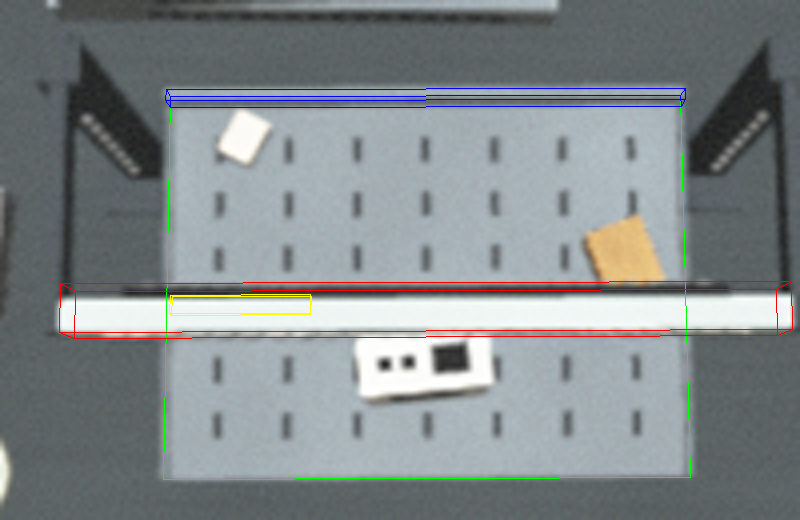

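View pics/ov_side.png

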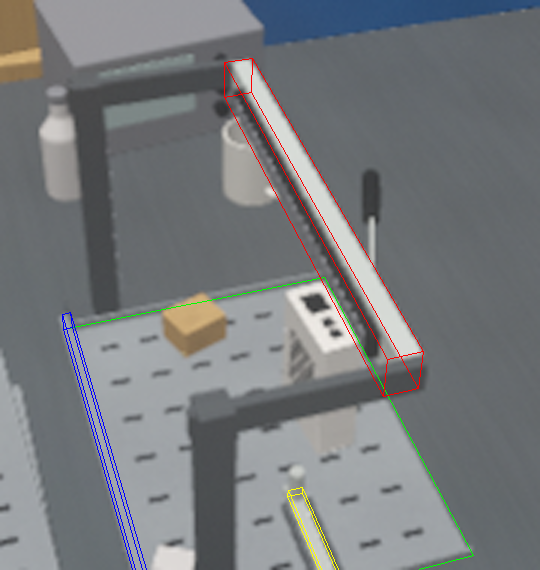

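```bash
cat > ov.py <<'E'
from h import *
from fit import W
from scipy.spatial.transform import Rotation as R
p=np.load('rack.npy')
def ubox(x,y,yaw,lying=False):
    # rack mm corners; x,y centre of footprint
    h=(22.5,50,0,160) if not lying else None
    c,s=np.cos(np.radians(yaw)),np.sin(np.radians(yaw))
    if not lying: P=[(a,b,z) for a in (-22.5,22.5) for b in (-50,50) for z in (6,166)]
    else: P=[(a,b,z) for a in (-80,80) for b in (-50,50) for z in (6,51)]
    return [(x+c*a-s*b,y+s*a+c*b,z) for a,b,z in P]
def draw(f,boxes,win,s,name):
    x0,y0,x1,y1=win
    im=cv2.resize(f['color'][y0:y1,x0:x1,::-1].copy(),None,fx=s,fy=s,interpolation=2)
    for P,col in boxes:
      uv=((proj(f,W(p,P))-[x0,y0]+.5)*s-.5).round().astype(int)
      if len(P)==8:
       for i in range(8):
        for j in range(i):
          if bin(i^j).count('1')==1: cv2.line(im,tuple(map(int,uv[i])),tuple(map(int,uv[j])),col,1)
      else:
       for q in uv: cv2.circle(im,tuple(map(int,q)),2,col,-1)
    cv2.imwrite('pics/'+name,im)
E
python3 - <<'E'
from ov import *
import pickle
F=pickle.load(open('f0.pkl','rb'))
b=[(ubox(-89,1.5,5),(0,200,0)),([(-26,118,57),(-26,118,17)],(0,0,255))]
draw(F['top'],b,(235,205,305,240),10,'u_t.png'); draw(F['side'],b,(270,205,320,320),5,'u_s.png')
print(R.from_rotvec(bot.state()['tcp_rot']).as_matrix().round(3))
E
```

```text
[[ 0.     0.346  0.938]
 [ 0.     0.938 -0.346]
 [-1.     0.    -0.   ]]
```

View pics/u_t.png

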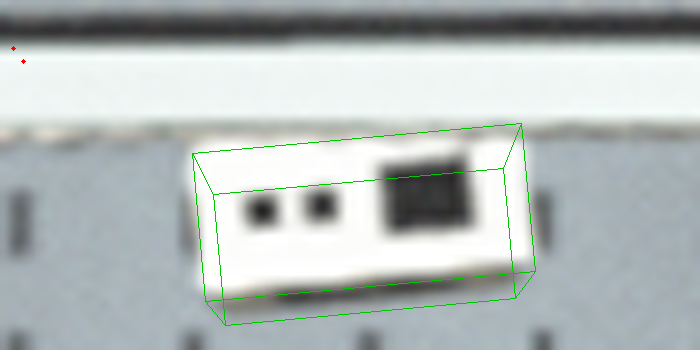

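View pics/u_s.png

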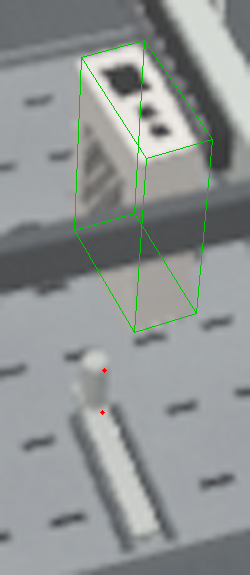

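```bash
cat > plan.py <<'E'
from ov import *
def tool(tilt,yaw):  # yaw in rack deg
    a=np.radians(yaw)+p[2]; t=np.radians(tilt)
    f=np.array([np.cos(a),np.sin(a),0]); x=np.sin(t)*f-np.array([0,0,np.cos(t)])
    y=np.array([-np.sin(a),np.cos(a),0]); return np.c_[x,y,np.cross(x,y)]
def rel(rk,tilt,yaw,pos=None,rot=None):
    """row reaching TCP at rack mm rk"""
    s=bot.state(); P=s['tcp_pos'] if pos is None else pos; Q=R.from_rotvec(s['tcp_rot'] if rot is None else rot).as_matrix()
    w=W(p,[rk])[0]; T=tool(tilt,yaw)
    return (Q.T@(w-P)/.05).round(2).tolist(), np.degrees(R.from_matrix(Q.T@T).as_rotvec()).round(1).tolist(), w.round(3).tolist()
def where():
    s=bot.state(); d=s['tcp_pos'][:2]-p[:2]; c,n=np.cos(p[2]),np.sin(p[2]); M=R.from_rotvec(s['tcp_rot']).as_matrix()
    print('t',round(s['clock'],2),'rack mm',np.round([(c*d[0]+n*d[1])*1e3,(-n*d[0]+c*d[1])*1e3,s['tcp_pos'][2]*1e3],1),'tilt',np.degrees(np.arccos(-M[2,0])).round(1),'yaw',(np.degrees(np.arctan2(-M[0,1],M[1,1])-p[2])).round(1),'F',np.round(s['wrist_force'],1),'open',round(s['opening'],4),'q',np.round(s['joint_positions'],2))
E
python3 -c "
from plan import *
where()
print(rel((-230,200,250),20,4.5)); print(rel((-160,2,230),38,4.5)); print(rel((-160,2,156),38,4.5))"
```

```text
t 0.8 rack mm [-338.7  558.6  250.3] tilt 0.0 yaw -21.0 F [ 0.5  0.3 -0.1] open 0.0856 q [ 1.13  0.13  1.49  0.    1.52 -0.09]
([0.01, -5.92, 4.6], [-25.2, -19.7, 4.4], [0.321, 0.206, 0.25])
([0.41, -9.12, 7.32], [-24.5, -37.4, 8.4], [0.393, 0.009, 0.23])
([1.89, -9.12, 7.32], [-24.5, -37.4, 8.4], [0.393, 0.009, 0.156])
```

>>> move_arm([
  [[0,-1.5,1.2],[-6,-5,1]],
  [[0,-3,2.3],[-12,-10,2]],
  [[0,-4.5,3.5],[-18,-15,3]],
  [[0,-5.9,4.6],[-25,-20,4.4]],
  [[0.2,-7.5,6],[-25,-28,6.4]],
  [[0.4,-9.1,7.3],[-24.5,-37.4,8.4]],
  [[0.4,-9.1,7.3],[-24.5,-37.4,8.4]],
  [[0.4,-9.1,7.3],[-24.5,-37.4,8.4]],
  [[0.4,-9.1,7.3],[-24.5,-37.4,8.4]],
  [[0.4,-9.1,7.3],[-24.5,-37.4,8.4]],
  [[0.4,-9.1,7.3],[-24.5,-37.4,8.4]],
], hand=0.4)

```text
clock: 2.17
tcp_pos: [0.4712, 0.0606, 0.1925]
tcp_rot: [-0.044, 0.929, 0.08]
wrist_force: [0.5, 0.7, -0.5]
opening: 0.0511
```

```bash
python3 -c "
from plan import *
where(); print(rel((-160,2,156),38,4.5)); print(rel((-132,2,156),38,4.5)); 
f=bot.grab_frame('top'); draw(f,[(ubox(-86,1.5,4.5),(0,200,0))],(165,135,365,285),4,'t1.png')
f=bot.grab_frame('side'); draw(f,[],(190,100,390,290),3,'s1.png')"
```

```text
t 2.17 rack mm [-81.3  52.8 192.5] tilt 36.8 yaw 4.3 F [ 0.5  0.7 -0.5] open 0.0511 q [-0.03 -0.89  2.5   0.09  0.9  -1.72]
([-0.4, -0.89, -1.76], [-0.0, -1.2, 0.3], [0.393, 0.009, 0.156])
([-0.06, -0.93, -1.31], [-0.0, -1.2, 0.3], [0.421, 0.009, 0.156])
```

View pics/t1.png

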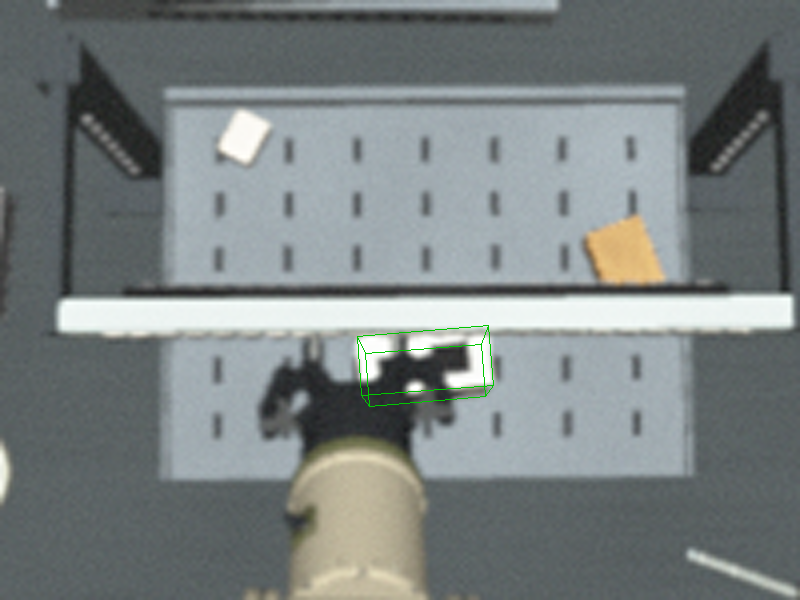

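View pics/s1.png

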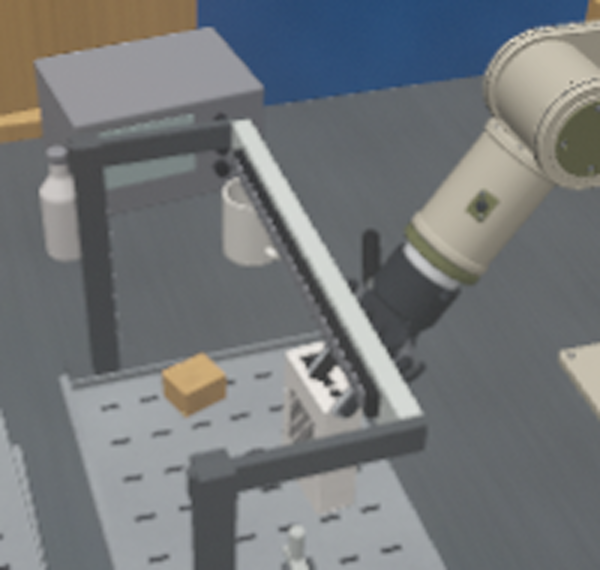

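```bash
python3 -c "
from plan import *
print(rel((-110,30,240),30,4.5)); print(rel((-160,2,260),15,4.5)); print(rel((-160,2,180),15,4.5)); 
"
```

```text
([-1.12, -0.35, 0.08], [-0.4, 6.7, 0.6], [0.443, 0.037, 0.24])
([-2.06, -0.84, -0.51], [-0.4, 21.7, 0.5], [0.393, 0.009, 0.26])
([-0.78, -0.83, -1.47], [-0.4, 21.7, 0.5], [0.393, 0.009, 0.18])
```

>>> move_arm([
  [[-1.1,-0.3,0],[0,7,0.5]],
  [[-1.5,-0.5,-0.2],[0,14,0.5]],
  [[-2,-0.8,-0.5],[0,21.7,0.5]],
  [[-2,-0.8,-0.5],[0,21.7,0.5]],
  [[-2,-0.8,-0.5],[0,21.7,0.5]],
])

```text
clock: 2.9
tcp_pos: [0.3949, 0.0165, 0.2566]
tcp_rot: [-0.057, 1.308, 0.082]
wrist_force: [-0.4, 1.0, -0.6]
opening: 0.051
```

```bash
python3 -c "
from plan import *
where()
print(repr(bot.state()['joint_positions']),repr(bot.state()['tcp_pos']),repr(bot.state()['tcp_rot']))
print(rel((-160,2,180),15,4.5)); print(rel((-145,2,156),15,4.5)); 
"
```

```text
t 2.9 rack mm [-158.2    9.7  256.6] tilt 15.0 yaw 4.6 F [-0.4  1.  -0.6] open 0.051 q [-0.15 -0.76  2.21  0.07  1.44 -1.81]
array([-0.14648006, -0.76385727,  2.2132315 ,  0.06636163,  1.4383202 ,
       -1.81019859]) array([0.39487504, 0.01647179, 0.25657274]) array([-0.05713502,  1.3076529 ,  0.0823676 ])
([1.47, -0.16, -0.44], [0.0, 0.0, -0.3], [0.393, 0.009, 0.18])
([2.01, -0.18, -0.28], [0.0, 0.0, -0.3], [0.408, 0.009, 0.156])
```

```bash
cat > kin.py <<'E'
import numpy as np
from scipy.spatial.transform import Rotation as R
from scipy.optimize import least_squares
# joints, pos, rotvec
D=[([1.13259875,1.30324387e-01,1.48819335,1.96e-05,1.52302518,-8.53884608e-02],[0.20728919,0.56305995,0.25034108],[0.27687852,1.55301636,-0.27679472]),
 ([-0.14648006,-0.76385727,2.2132315,0.06636163,1.4383202,-1.81019859],[0.39487504,0.01647179,0.25657274],[-0.05713502,1.3076529,0.0823676]),
 ([-0.03,-0.89,2.5,0.09,0.9,-1.72],[0.4712,0.0606,0.1925],[-0.044,0.929,0.08])]
def Ry(a): return R.from_rotvec([0,a,0]).as_matrix()
def Rz(a): return R.from_rotvec([0,0,a]).as_matrix()
def fk(q,k,s4=1,s6=1):
    a1,d,h,L1,L2,e,L,o6=k
    A=Rz(q[0]); p=A@np.array([a1,d,h]); A=A@Ry(q[1]); p=p+A@[0,0,L1]; A=A@Ry(q[2]); p=p+A@[e,0,L2]
    A=A@Rz(s4*q[3])@Ry(q[4])@Rz(s6*q[5]+o6); p=p+A@[0,0,L]
    # tool x=A z ; 
    return p, np.c_[A[:,2],A[:,0],A[:,1]]   # x,y,z tool
def fit(s4,s6,o):
    def res(k):
        out=[]
        for i,(q,P,r) in enumerate(D):
            p,A=fk(q,k,s4,s6); w=.3 if i==2 else 1
            out+=list(w*(p-P)*10)+list(w*(R.from_matrix(A.T@R.from_rotvec(r).as_matrix())).as_rotvec())
        return np.r_[out,0.01*(k-np.array([0,.05,.3,.4,.4,0,.2,o]))]
    return least_squares(res,[0,.05,.3,.4,.4,0,.2,o])
if __name__=='__main__':
  best=min((fit(a,b,o) for a in(1,-1) for b in (1,-1) for o in (0,1.57,3.14,-1.57)),key=lambda r:r.cost)
  for a in(1,-1):
    for b in(1,-1):
      for o in(0,1.57,3.14,-1.57):
        r=fit(a,b,o)
        if r.cost<best.cost*1.01+1e-9: print(a,b,r.x.round(4),r.cost,r.fun[:18].round(4))
E
python3 kin.py
```

```text
1 1 [0.0079 0.0513 0.2987 0.3635 0.5452 0.0415 0.3412 3.1414] 3.3205253158028576e-05 [-0.0014 -0.0001  0.0018  0.0002  0.      0.     -0.0003 -0.0018  0.0001
  0.0002  0.     -0.      0.0026  0.0018 -0.0063 -0.0011 -0.0012 -0.0009]
```

```bash
cat >> kin.py <<'E'
lo=np.array([-2.96,-.89,.02,-1.34,0,-2.66]); hi=np.array([2.96,2.26,2.5,4.48,2.73,2.66])
K=fit(1,1,3.14).x
def ik(P,T,q0=None):
    best=None
    for s in ([q0] if q0 is not None else [[0,-.7,2.2,.07,1.3,-1.7],[0,-.7,2.2,.07,1.3,1.5],[.5,-.6,2.2,1,1.3,-1.7],[-.5,-.6,2.2,-1,1.3,-1.7]]):
        r=least_squares(lambda q:np.r_[(fk(q,K)[0]-P)*10,R.from_matrix(fk(q,K)[1].T@T).as_rotvec()],np.clip(s,lo+.01,hi-.01),bounds=(lo,hi))
        if best is None or r.cost<best.cost: best=r
    return best
E
python3 - <<'E'
from kin import *
from plan import tool,W,p
for yaw in (4.5,30,-30,-60,60):
 for z in (190,156,140,40):
  row=[]
  for tilt in (0,10,15,20,25,30,35,40):
    x=-160
    for x in range(-160,20,10):
        if ik(W(p,[(x,0,z)])[0],tool(tilt,yaw)).cost<2e-5: break
    row.append((tilt,x))
  print(yaw,z,row)
E
```

```text
4.5 190 [(0, -160), (10, -160), (15, -160), (20, -160), (25, -130), (30, -100), (35, -80), (40, -50)]
4.5 156 [(0, -160), (10, -160), (15, -160), (20, -160), (25, -130), (30, -100), (35, -70), (40, -30)]
4.5 140 [(0, -160), (10, -160), (15, -160), (20, -160), (25, -120), (30, -90), (35, -60), (40, -30)]
4.5 40 [(0, -160), (10, -160), (15, -150), (20, -120), (25, -90), (30, -60), (35, -40), (40, -10)]
30 190 [(0, -160), (10, -160), (15, -160), (20, -160), (25, -160), (30, -140), (35, 10), (40, 10)]
30 156 [(0, -160), (10, -160), (15, -160), (20, -160), (25, -160), (30, -100), (35, 10), (40, 10)]
30 140 [(0, -160), (10, -160), (15, -160), (20, -160), (25, -150), (30, -50), (35, 10), (40, 10)]
30 40 [(0, -160), (10, -160), (15, -160), (20, -140), (25, -30), (30, 10), (35, 10), (40, 10)]
-30 190 [(0, -160), (10, -160), (15, -160), (20, -160), (25, -160), (30, -140), (35, -130), (40, -100)]
-30 156 [(0, -160), (10, -160), (15, -160), (20, -160), (25, -160), (30, -140), (35, -110), (40, -80)]
-30 140 [(0, -160), (10, -160), (15, -160), (20, -160), (25, -150), (30, -130), (35, -100), (40, -
[... 169 characters left out ...]
60), (30, -160), (35, -160), (40, -160)]
-60 156 [(0, -160), (10, -160), (15, -160), (20, -160), (25, -160), (30, -160), (35, -160), (40, -160)]
-60 140 [(0, -160), (10, -160), (15, -160), (20, -160), (25, -160), (30, -160), (35, -160), (40, -160)]
-60 40 [(0, -160), (10, -160), (15, -160), (20, -160), (25, -160), (30, -160), (35, -160), (40, -160)]
60 190 [(0, 10), (10, 10), (15, 10), (20, 10), (25, 10), (30, 10), (35, 10), (40, 10)]
60 156 [(0, 10), (10, 10), (15, 10), (20, 10), (25, 10), (30, 10), (35, 10), (40, 10)]
60 140 [(0, 10), (10, 10), (15, 10), (20, 10), (25, 10), (30, 10), (35, 10), (40, 10)]
60 40 [(0, 10), (10, 10), (15, 10), (20, 10), (25, 10), (30, 10), (35, 10), (40, -160)]
```

```bash
python3 -c "
from plan import *
for w in [((-158,2,200),18),((-148,2,157),20),((-130,2,157),22)]: print(rel(*w,4.5))
"
```

```text
([1.09, -0.16, -0.3], [0.0, -3.0, -0.3], [0.395, 0.009, 0.2])
([1.97, -0.18, -0.33], [0.0, -5.0, -0.3], [0.405, 0.009, 0.157])
([2.06, -0.21, 0.01], [0.0, -7.0, -0.3], [0.423, 0.009, 0.157])
```

>>> move_arm([
  [[0.5,-0.1,-0.2],[0,-2,0]],
  [[1.1,-0.16,-0.3],[0,-3,-0.3]],
  [[1.6,-0.18,-0.32],[0,-4,-0.3]],
  [[1.97,-0.18,-0.33],[0,-5,-0.3]],
  [[1.97,-0.18,-0.33],[0,-5,-0.3]],
  [[1.97,-0.18,-0.33],[0,-5,-0.3]],
])

```text
clock: 3.65
tcp_pos: [0.405, 0.0085, 0.1583]
tcp_rot: [-0.057, 1.221, 0.08]
wrist_force: [1.4, -0.0, -0.1]
opening: 0.0512
```

```bash
python3 -c "
from plan import *
where()
for w in [((-130,2,157),22),((-120,2,157),24),((-110,2,157),26),((-100,2,157),28),((-90,2,156),30),((-80,2,154),32),((-70,2,152),33)]: print(rel(*w,4.5))
f=bot.grab_frame('top'); draw(f,[(ubox(-86,1.5,4.5),(0,200,0))],(225,195,315,255),8,'t2.png')
f=bot.grab_frame('side'); draw(f,[(ubox(-86,1.5,4.5),(0,200,0))],(250,180,380,300),5,'s2.png')
"
```

```text
t 3.65 rack mm [-148.2    1.5  158.3] tilt 20.0 yaw 4.5 F [ 1.4 -0.  -0.1] open 0.0512 q [-0.19 -0.81  2.43  0.1   1.18 -1.87]
([0.15, -0.02, 0.33], [0.0, -2.0, 0.0], [0.423, 0.009, 0.157])
([0.22, -0.03, 0.52], [0.0, -4.0, 0.0], [0.433, 0.009, 0.157])
([0.29, -0.05, 0.71], [0.0, -6.0, 0.0], [0.443, 0.009, 0.157])
([0.35, -0.07, 0.89], [0.0, -8.0, 0.0], [0.453, 0.01, 0.157])
([0.44, -0.08, 1.07], [0.0, -10.0, 0.0], [0.463, 0.01, 0.156])
([0.55, -0.1, 1.25], [0.0, -12.0, 0.0], [0.473, 0.01, 0.154])
([0.65, -0.11, 1.42], [0.0, -13.0, 0.0], [0.483, 0.01, 0.152])
```

View pics/t2.png

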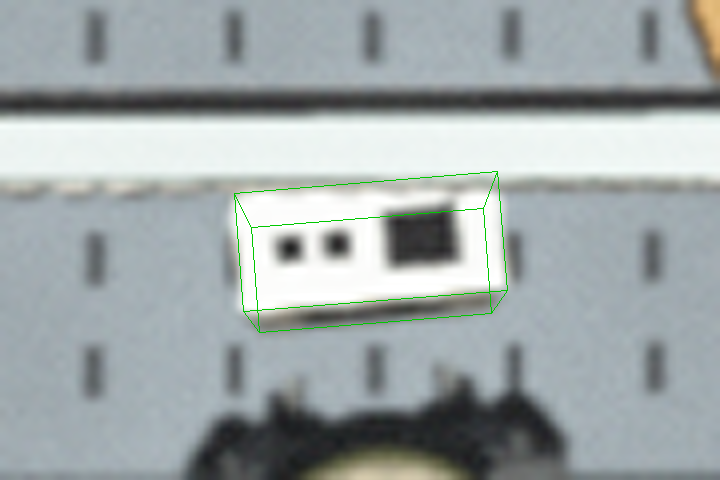

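View pics/s2.png

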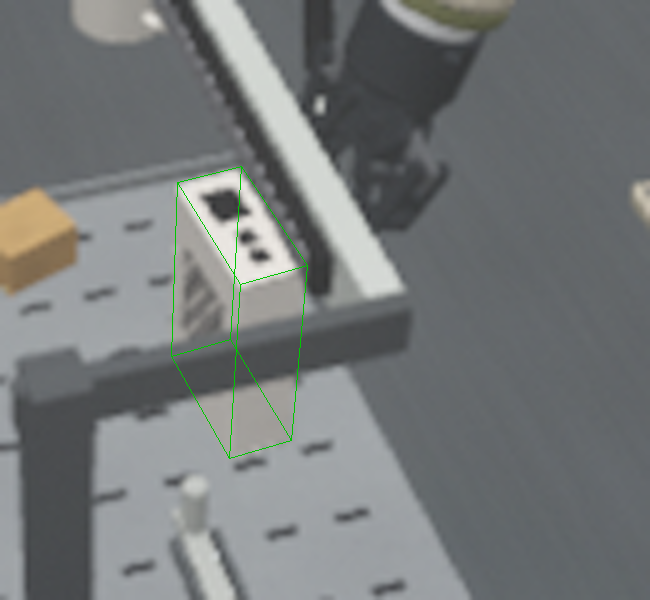

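>>> move_arm([
  [[0.08,0,0.16],[0,-1,0]],
  [[0.15,-0.02,0.33],[0,-2,0]],
  [[0.18,-0.02,0.42],[0,-3,0]],
  [[0.22,-0.03,0.52],[0,-4,0]],
  [[0.25,-0.04,0.61],[0,-5,0]],
  [[0.29,-0.05,0.71],[0,-6,0]],
  [[0.32,-0.06,0.8],[0,-7,0]],
  [[0.35,-0.07,0.89],[0,-8,0]],
])

```text
clock: 4.75
tcp_pos: [0.4531, 0.0089, 0.1567]
tcp_rot: [-0.05, 1.081, 0.082]
wrist_force: [-1.0, 0.8, 0.2]
opening: 0.0511
```

```bash
python3 -c "
from plan import *
where()
for w in [((-90,2,156),30),((-80,2,154),32),((-70,2,152),33),((-60,2,150),35)]: print(rel(*w,4.5))
f=bot.grab_frame('side'); draw(f,[(ubox(-86,1.5,4.5),(0,200,0))],(250,180,380,300),5,'s3.png')
"
```

```text
t 4.75 rack mm [-100.     1.3  156.7] tilt 28.0 yaw 4.5 F [-1.   0.8  0.2] open 0.0511 q [-0.2  -0.77  2.45  0.16  1.   -1.91]
([0.11, -0.0, 0.17], [0.0, -2.0, 0.0], [0.463, 0.01, 0.156])
([0.24, -0.02, 0.33], [0.0, -4.0, 0.0], [0.473, 0.01, 0.154])
([0.37, -0.03, 0.49], [0.0, -5.0, 0.0], [0.483, 0.01, 0.152])
([0.49, -0.05, 0.64], [0.0, -7.0, 0.0], [0.493, 0.01, 0.15])
```

View pics/s3.png

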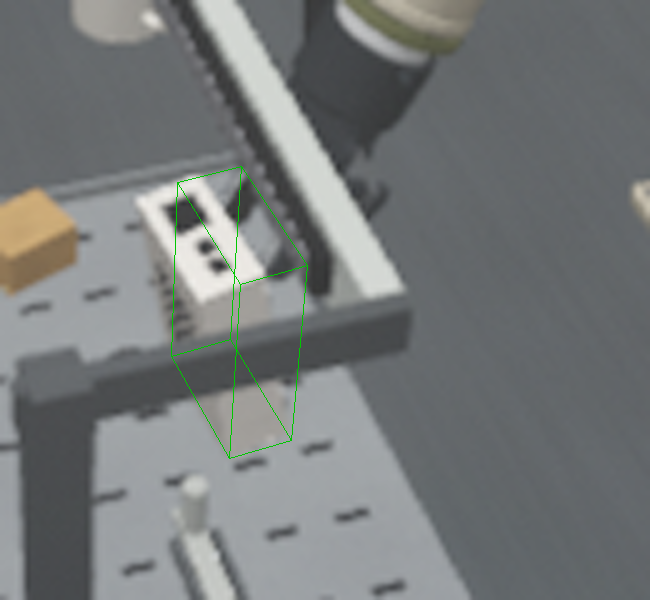

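>>> move_arm([
  [[0.06,0,0.09],[0,-1,0]],
  [[0.11,0,0.17],[0,-2,0]],
  [[0.17,-0.01,0.25],[0,-3,0]],
  [[0.24,-0.02,0.33],[0,-4,0]],
  [[0.3,-0.02,0.41],[0,-4.5,0]],
  [[0.37,-0.03,0.49],[0,-5,0]],
])

```text
clock: 5.55
tcp_pos: [0.4835, 0.0102, 0.1519]
tcp_rot: [-0.046, 0.994, 0.083]
wrist_force: [0.9, 0.6, -0.2]
opening: 0.0513
```

```bash
python3 -c "
from plan import *
where()
for w in [((-60,2,150),35),((-50,2,148),36),((-85,2,170),30),((-130,2,170),20),((-130,2,60),18)]: print(rel(*w,4.5))
f=bot.grab_frame('side'); draw(f,[(ubox(-86,1.5,4.5),(0,200,0))],(220,180,350,300),5,'s4.png')
"
```

```text
t 5.55 rack mm [-69.6   2.2 151.9] tilt 33.0 yaw 4.5 F [ 0.9  0.6 -0.2] open 0.0513 q [-0.2  -0.72  2.46  0.21  0.86 -1.95]
([0.14, -0.02, 0.14], [0.0, -2.0, 0.0], [0.493, 0.01, 0.15])
([0.28, -0.03, 0.29], [0.0, -3.0, 0.0], [0.503, 0.01, 0.148])
([-0.47, 0.02, -0.06], [0.0, 3.0, 0.0], [0.468, 0.01, 0.17])
([-0.96, 0.09, -0.81], [0.0, 13.0, 0.0], [0.423, 0.009, 0.17])
([0.88, 0.09, -2.01], [0.0, 15.0, 0.0], [0.423, 0.009, 0.06])
```

View pics/s4.png

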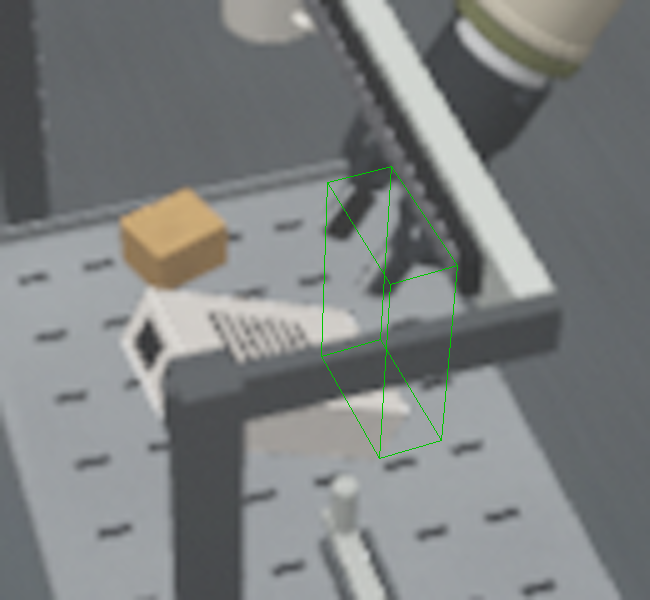

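Tipped, falling or lying now. Retract and descend in front of the near end, then look.

>>> move_arm([
  [[-0.25,0,-0.05],[0,2,0]],
  [[-0.5,0.04,-0.35],[0,6,0]],
  [[-0.8,0.08,-0.75],[0,11,0]],
  [[-0.6,0.09,-1.1],[0,13,0]],
  [[0,0.09,-1.5],[0,14,0]],
  [[0.5,0.09,-1.8],[0,15,0]],
  [[0.88,0.09,-2],[0,15,0]],
  [[0.88,0.09,-2],[0,15,0]],
  [[0.88,0.09,-2],[0,15,0]],
])

```text
clock: 6.72
tcp_pos: [0.423, 0.0091, 0.0605]
tcp_rot: [-0.058, 1.256, 0.078]
wrist_force: [0.6, 0.2, 0.7]
opening: 0.0509
```

```bash
python3 -c "
from plan import *
where()
for w in [((-105,2,38),22),((-90,2,38),25)]: print(rel(*w,0))
c=np.radians(4.5); B=ubox(-64+80*np.cos(c),1.5+102*np.sin(c),4.5,True)
f=bot.grab_frame('side'); draw(f,[(B,(0,200,0))],(220,180,350,300),5,'s5.png')
f=bot.grab_frame('top'); draw(f,[(B,(0,200,0))],(195,145,325,235),6,'t5.png')
"
```

```text
t 6.72 rack mm [-130.2    2.    60.5] tilt 18.0 yaw 4.5 F [0.6 0.2 0.7] open 0.0509 q [-0.16 -0.53  2.45  0.1   0.92 -1.87]
([0.58, -0.04, 0.34], [4.2, -4.0, -1.5], [0.448, 0.009, 0.038])
([0.68, -0.06, 0.62], [4.2, -7.0, -1.6], [0.463, 0.01, 0.038])
```

View pics/s5.png

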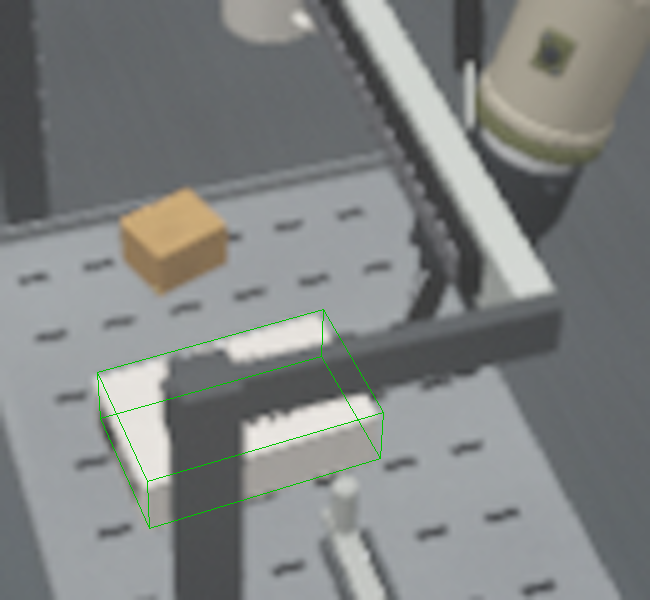

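View pics/t5.png

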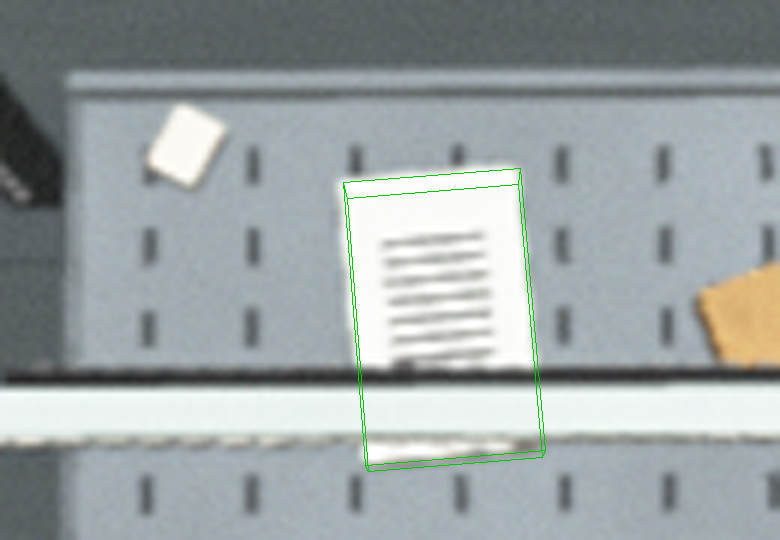

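```bash
python3 -c "
from plan import *
for w in [((-115,3,50),20),((-105,3,40),22),((-85,3,40),25),((-75,3,40),27),((-65,3,40),28.5),((-55,3,40),30),((-45,3,40),31.5),((-40,3,40),32)]: print(rel(*w,0))
"
```

```text
([0.31, 0.0, 0.2], [4.3, -1.9, -1.4], [0.438, 0.01, 0.05])
([0.56, -0.01, 0.33], [4.2, -3.9, -1.5], [0.448, 0.01, 0.04])
([0.69, -0.05, 0.71], [4.2, -6.9, -1.6], [0.468, 0.011, 0.04])
([0.75, -0.06, 0.9], [4.2, -8.9, -1.7], [0.478, 0.011, 0.04])
([0.81, -0.08, 1.09], [4.1, -10.4, -1.7], [0.488, 0.011, 0.04])
([0.87, -0.09, 1.28], [4.1, -11.9, -1.8], [0.498, 0.011, 0.04])
([0.93, -0.11, 1.47], [4.1, -13.4, -1.8], [0.508, 0.011, 0.04])
([0.96, -0.12, 1.56], [4.1, -13.9, -1.8], [0.513, 0.011, 0.04])
```

>>> move_arm([
  [[0.31,0,0.2],[4.2,-1.9,-1.4]],
  [[0.56,-0.01,0.33],[4.2,-3.9,-1.5]],
  [[0.62,-0.03,0.52],[4.2,-5.4,-1.5]],
  [[0.69,-0.05,0.71],[4.2,-6.9,-1.6]],
  [[0.72,-0.05,0.8],[4.2,-7.9,-1.6]],
  [[0.75,-0.06,0.9],[4.2,-8.9,-1.7]],
  [[0.78,-0.07,1.0],[4.2,-9.6,-1.7]],
  [[0.81,-0.08,1.09],[4.1,-10.4,-1.7]],
  [[0.84,-0.08,1.19],[4.1,-11.1,-1.7]],
  [[0.87,-0.09,1.28],[4.1,-11.9,-1.8]],
  [[0.9,-0.1,1.38],[4.1,-12.6,-1.8]],
  [[0.93,-0.11,1.47],[4.1,-13.4,-1.8]],
  [[0.93,-0.11,1.47],[4.1,-13.4,-1.8]],
])

```text
clock: 8.45
tcp_pos: [0.5079, 0.0112, 0.0392]
tcp_rot: [-0.006, 1.022, 0.012]
wrist_force: [-1.1, 0.2, 0.0]
opening: 0.0514
```

```bash
python3 -c "
from plan import *
where()
for w in [((-40,3,40),32),((-35,3,40),33),((-30,3,40),33),((-25,3,40),34)]: print(rel(*w,0))
B=ubox(70,5,0,True)
f=bot.grab_frame('side'); draw(f,[(B,(0,200,0))],(220,180,350,300),5,'s6.png')
f=bot.grab_frame('top'); draw(f,[(B,(0,200,0))],(195,145,325,235),6,'t6.png')
"
```

```text
t 8.45 rack mm [-45.2   2.9  39.2] tilt 31.4 yaw -0.0 F [-1.1  0.2  0. ] open 0.0514 q [-0.13 -0.34  2.44  0.16  0.5  -1.83]
([0.04, 0.0, 0.1], [-0.0, -0.6, -0.0], [0.513, 0.011, 0.04])
([0.09, 0.0, 0.18], [-0.0, -1.6, -0.0], [0.518, 0.011, 0.04])
([0.14, 0.0, 0.27], [-0.0, -1.6, -0.0], [0.523, 0.011, 0.04])
([0.2, 0.0, 0.35], [-0.0, -2.6, -0.0], [0.528, 0.012, 0.04])
```

View pics/s6.png

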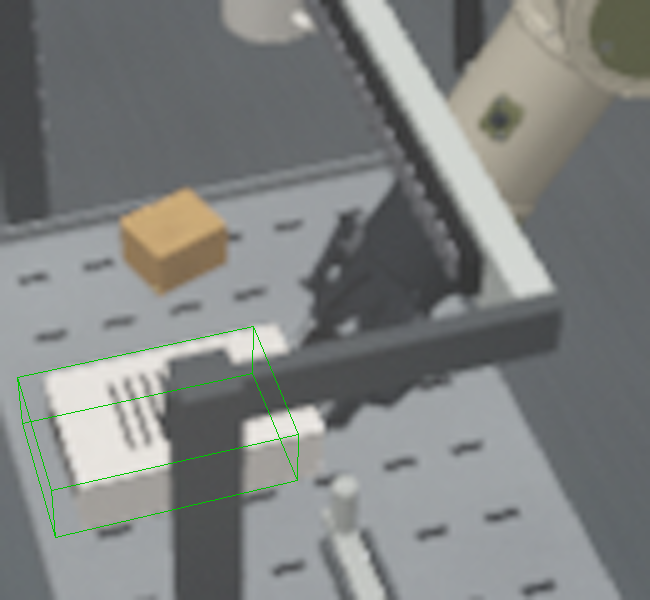

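View pics/t6.png

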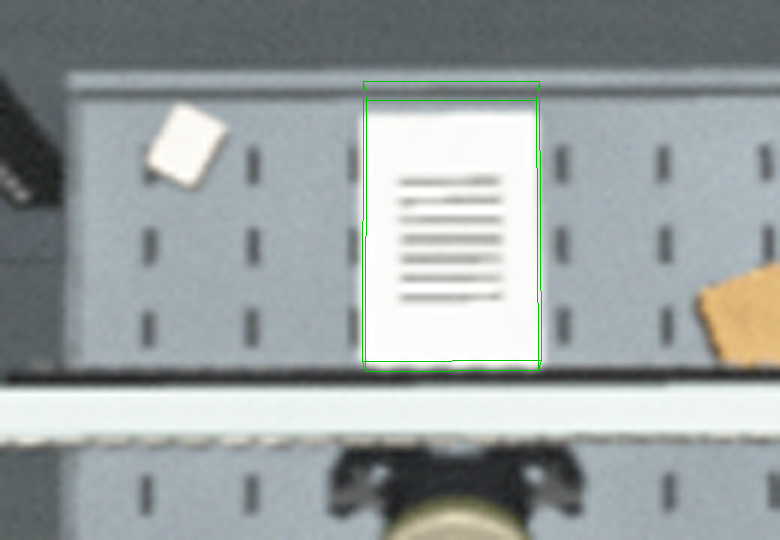

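>>> move_arm([
  [[0.04,0,0.1],[0,-0.6,0]],
  [[0.09,0,0.18],[0,-1.6,0]],
  [[0.12,0,0.23],[0,-1.6,0]],
  [[0.14,0,0.27],[0,-1.6,0]],
  [[0.17,0,0.31],[0,-2.2,0]],
  [[0.17,0,0.31],[0,-2.2,0]],
])

```text
clock: 9.3
tcp_pos: [0.5253, 0.0115, 0.0398]
tcp_rot: [-0.006, 0.984, 0.012]
wrist_force: [-1.4, 0.7, -1.3]
opening: 0.0513
```

```bash
python3 -c "
from plan import *
where()
for w in [((-25,3,40),34),((-23,3,40),34),((-20,3,40),34)]: print(rel(*w,0))
B=ubox(70,5,0,True)
f=bot.grab_frame('side'); draw(f,[(B,(0,200,0))],(220,180,350,300),5,'s7.png')
f=bot.grab_frame('top'); draw(f,[(B,(0,200,0))],(195,145,325,235),6,'t7.png')
"
```

```text
t 9.3 rack mm [-27.9   3.   39.8] tilt 33.6 yaw 0.0 F [-1.4  0.7 -1.3] open 0.0513 q [-0.13 -0.3   2.42  0.18  0.44 -1.85]
([0.03, -0.0, 0.05], [-0.0, -0.4, -0.0], [0.528, 0.012, 0.04])
([0.05, -0.0, 0.08], [-0.0, -0.4, -0.0], [0.53, 0.012, 0.04])
([0.08, -0.0, 0.13], [-0.0, -0.4, -0.0], [0.533, 0.012, 0.04])
```

View pics/s7.png

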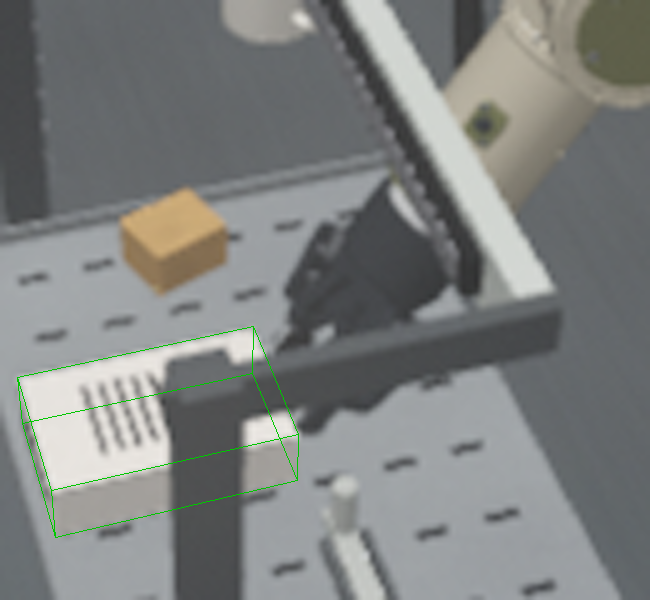

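View pics/t7.png

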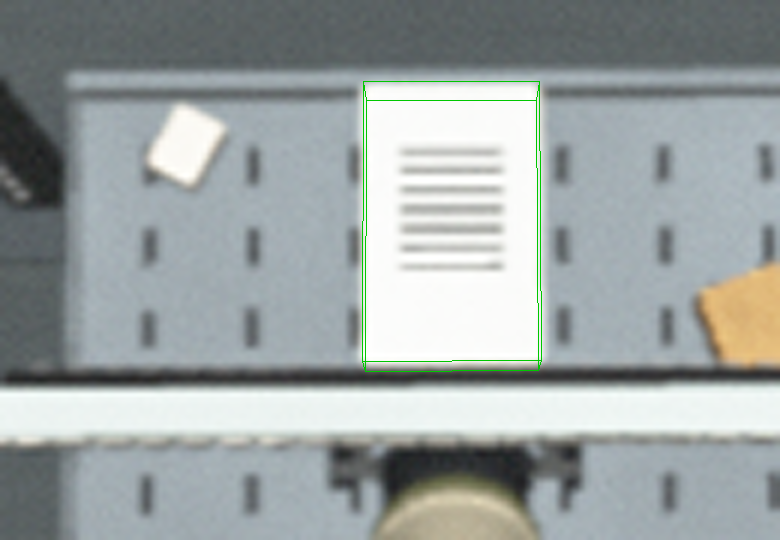

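>>> move_arm([
  [[0.03,0,0.05],[0,-0.4,0]],
  [[0.05,0,0.08],[0,-0.4,0]],
  [[0.05,0,0.08],[0,-0.4,0]],
])

```text
clock: 9.78
tcp_pos: [0.529, 0.0116, 0.0395]
tcp_rot: [-0.006, 0.98, 0.013]
wrist_force: [-23.2, -1.3, 18.4]
opening: 0.0508
```

```bash
python3 -c "
from plan import *
where()"
```

```text
t 9.78 rack mm [-24.1   3.1  39.5] tilt 33.9 yaw 0.0 F [-23.2  -1.3  18.4] open 0.0508 q [-0.13 -0.29  2.42  0.19  0.43 -1.86]
```

```bash
python3 -c "
from plan import *
from kin import ik
for w,t in [((-60,3,48),28),((-105,3,70),20),((-130,140,80),20),((-80,150,62),28),((-38,150,53),33),((-38,40,53),33)]:
  print(rel(w,t,0), ik(W(p,[w])[0],tool(t,0)).cost)
f=bot.grab_frame('side'); print(onz(f,[[220+346/5,180+480/5]],.057)-np.r_[p[:2],0])
"
```

```text
([-0.54, -0.0, -0.5], [0.0, 5.9, -0.1], [0.493, 0.011, 0.048]) 2.8786280961789893e-24
([-1.41, -0.0, -1.0], [0.0, 13.9, -0.1], [0.448, 0.01, 0.07]) 4.567827212455645e-29
([-1.85, 2.74, -1.31], [0.0, 13.9, -0.1], [0.421, 0.147, 0.08]) 4.100331827373988e-27
([-0.99, 2.94, -0.68], [0.0, 5.9, -0.1], [0.471, 0.158, 0.062]) 1.7212141851818014e-24
([-0.38, 2.94, -0.08], [0.0, 0.9, -0.1], [0.513, 0.158, 0.053]) 3.7964798312182774e-28
([-0.38, 0.74, -0.08], [0.0, 0.9, -0.1], [0.515, 0.048, 0.053]) 6.998534616851284e-24
[[-0.02727763  0.10665237  0.057     ]]
```

>>> move_arm([
  [[-0.2,0,-0.25],[0,3,0]],
  [[-0.54,0,-0.5],[0,5.9,0]],
  [[-1,0,-0.75],[0,10,0]],
  [[-1.41,0,-1],[0,13.9,0]],
  [[-1.6,0.5,-1.15],[0,13.9,0]],
])

```text
clock: 10.45
tcp_pos: [0.4389, 0.0345, 0.0767]
tcp_rot: [-0.006, 1.217, 0.009]
wrist_force: [0.9, 0.5, 0.1]
opening: 0.0513
```

```bash
python3 -c "
from plan import *
where()
for w,t in [((-130,155,80),20),((-80,155,62),28),((-38,155,53),33)]:
  print(rel(w,t,0))
B=ubox(70,5,0,True)
f=bot.grab_frame('side'); draw(f,[(B,(0,200,0))],(220,180,350,300),5,'s8.png')
f=bot.grab_frame('top'); draw(f,[(B,(0,200,0))],(195,145,325,235),6,'t8.png')
"
```

```text
t 10.45 rack mm [-113.9   27.2   76.7] tilt 20.3 yaw -0.1 F [0.9 0.5 0.1] open 0.0513 q [-0.06 -0.54  2.43  0.03  0.89 -1.65]
([-0.17, 2.56, -0.29], [-0.1, 0.3, 0.0], [0.421, 0.162, 0.08])
([0.51, 2.56, 0.53], [-0.1, -7.7, 0.0], [0.471, 0.163, 0.062])
([0.97, 2.56, 1.25], [-0.1, -12.7, 0.1], [0.513, 0.163, 0.053])
```

View pics/s8.png

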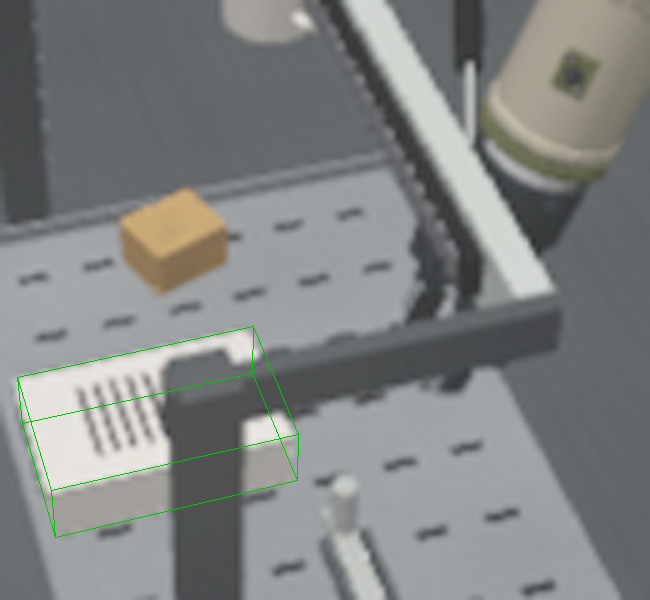

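View pics/t8.png

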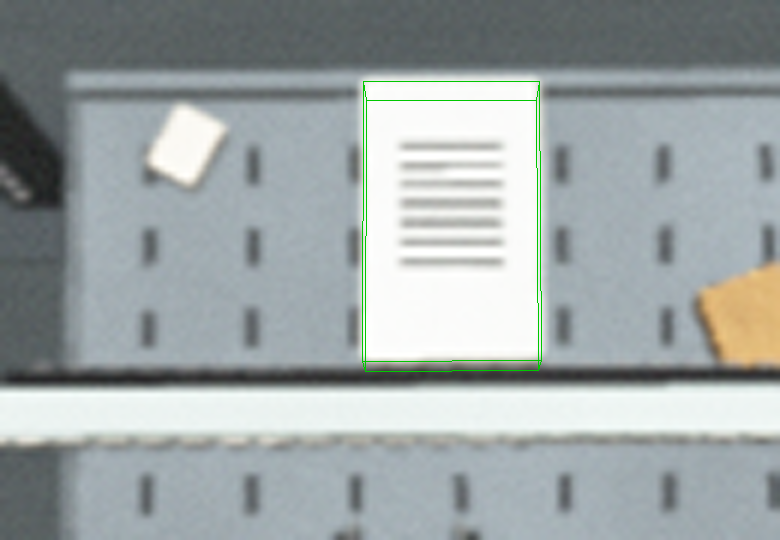

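>>> move_arm([
  [[-0.1,1,-0.15],[0,0,0]],
  [[-0.17,2,-0.29],[0,0,0]],
  [[-0.17,2.56,-0.29],[0,0,0]],
  [[-0.17,2.56,-0.29],[0,0,0]],
  [[0.2,2.56,0.1],[0,-4,0]],
  [[0.51,2.56,0.53],[0,-7.7,0]],
  [[0.75,2.56,0.9],[0,-10.2,0]],
  [[0.97,2.56,1.25],[0,-12.7,0]],
  [[0.97,2.56,1.25],[0,-12.7,0]],
  [[0.97,2.56,1.25],[0,-12.7,0]],
], hand=1)

```text
clock: 11.8
tcp_pos: [0.5104, 0.1635, 0.0499]
tcp_rot: [-0.006, 1.0, 0.011]
wrist_force: [0.4, 0.2, -0.2]
opening: 0.0001
```

```bash
python3 -c "
from plan import *
where()
for w,t in [((-38,130,53),33),((-38,40,53),33)]:
  print(rel(w,t,0))
f=bot.grab_frame('side'); draw(f,[],(220,200,350,320),5,'s9.png')
"
```

```text
t 11.8 rack mm [-40.7 155.2  49.9] tilt 32.7 yaw -0.0 F [ 0.4  0.2 -0.2] open 0.0001 q [ 0.32 -0.24  2.34 -0.34  0.51 -1.01]
([-0.02, -0.5, 0.08], [-0.0, -0.3, 0.0], [0.513, 0.138, 0.053])
([-0.02, -2.3, 0.08], [-0.0, -0.3, 0.0], [0.515, 0.048, 0.053])
```

View pics/s9.png

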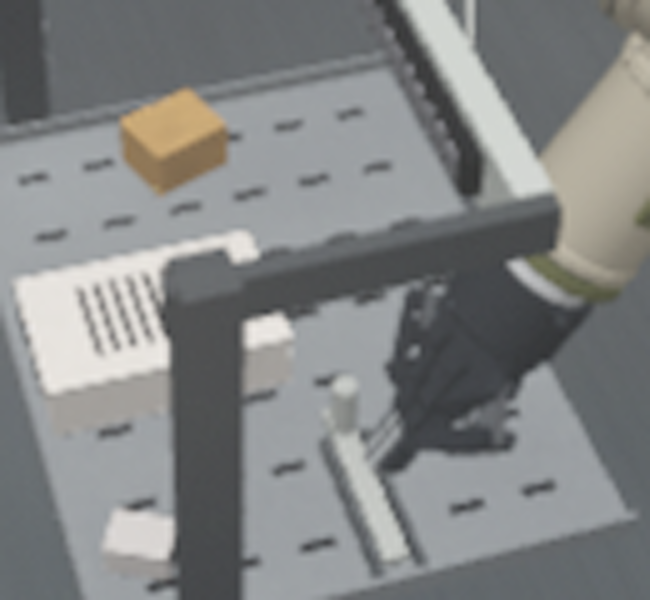

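```bash
python3 -c "
from plan import *
for w,t in [((-35.5,150,49),33),((-35.5,130,49),33),((-35.5,80,49),33),((-35.5,40,49),33)]:
  print(rel(w,t,0))
f=bot.grab_frame('side'); s=bot.state(); M=R.from_rotvec(s['tcp_rot']).as_matrix()
print((proj(f,[s['tcp_pos']+M@[.019,0,a] for a in (-.011,.011)])-[220,200])*5)
"
```

```text
([0.08, -0.11, 0.07], [-0.0, -0.3, -0.0], [0.516, 0.158, 0.049])
([0.08, -0.51, 0.07], [-0.0, -0.3, -0.0], [0.516, 0.138, 0.049])
([0.08, -1.51, 0.07], [-0.0, -0.3, -0.0], [0.517, 0.088, 0.049])
([0.08, -2.31, 0.07], [-0.0, -0.3, -0.0], [0.517, 0.048, 0.049])
[[390.99732095 464.41836448]
 [363.15028892 459.09453505]]
```

>>> move_arm([
  [[0.08,-0.11,0.07],[0,-0.3,0]],
  [[0.08,-0.3,0.07],[0,-0.3,0]],
  [[0.08,-0.5,0.07],[0,-0.3,0]],
  [[0.08,-0.7,0.07],[0,-0.3,0]],
  [[0.08,-0.9,0.07],[0,-0.3,0]],
  [[0.08,-1.1,0.07],[0,-0.3,0]],
  [[0.08,-1.3,0.07],[0,-0.3,0]],
  [[0.08,-1.5,0.07],[0,-0.3,0]],
  [[0.08,-1.5,0.07],[0,-0.3,0]],
])

```text
clock: 13.02
tcp_pos: [0.5171, 0.0888, 0.0488]
tcp_rot: [-0.005, 0.993, 0.011]
wrist_force: [-1.4, 0.5, 0.2]
opening: 0.0002
```

```bash
python3 -c "
from plan import *
where()
for w,t in [((-35.5,50,49),33),((-35.5,40,49),33)]:
  print(rel(w,t,0))
f=bot.grab_frame('side'); draw(f,[([(-26,80-22,57)],(0,0,255))],(220,200,350,320),5,'s10.png')
"
```

```text
t 13.03 rack mm [-35.1  80.4  48.8] tilt 33.1 yaw -0.0 F [-1.4  0.5  0.2] open 0.0002 q [ 0.11 -0.31  2.41 -0.11  0.47 -1.39]
([-0.01, -0.61, -0.0], [-0.1, 0.1, -0.0], [0.517, 0.058, 0.049])
([-0.01, -0.81, -0.0], [-0.1, 0.1, -0.0], [0.517, 0.048, 0.049])
```

View pics/s10.png

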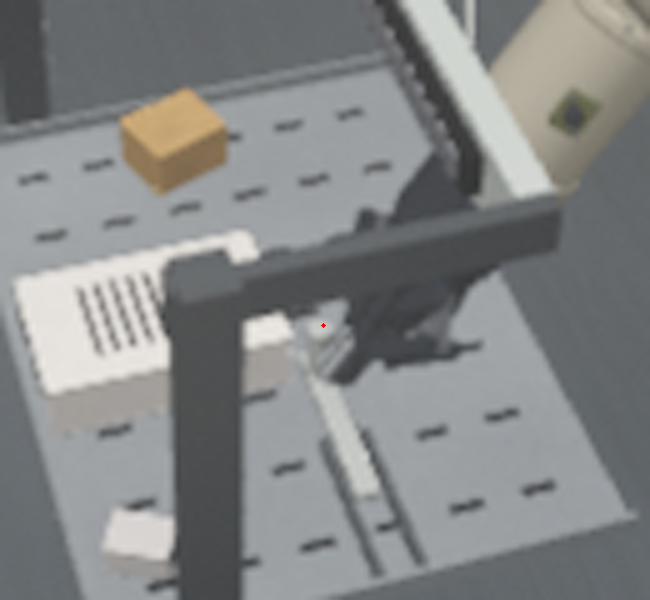

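>>> move_arm([
  [[0,-0.2,0],[0,0,0]],
  [[0,-0.4,0],[0,0,0]],
  [[0,-0.55,0],[0,0,0]],
  [[0,-0.65,0],[0,0,0]],
  [[0,-0.7,0],[0,0,0]],
  [[0,-0.75,0],[0,0,0]],
  [[0,-0.75,0],[0,0,0]],
])

```text
clock: 13.95
tcp_pos: [0.5174, 0.0519, 0.0486]
tcp_rot: [-0.006, 0.994, 0.012]
wrist_force: [0.5, 1.4, 0.8]
opening: 0.0002
```

```bash
python3 -c "
from plan import *
where()
f=bot.grab_frame('side'); draw(f,[([(-26,18,57)],(0,0,255)),([(-34,120,17),(-18,120,17)],(0,255,0))],(220,200,350,320),5,'s11.png')
"
```

```text
t 13.95 rack mm [-35.2  43.5  48.6] tilt 33.1 yaw 0.0 F [0.5 1.4 0.8] open 0.0002 q [-0.01 -0.33  2.43  0.02  0.47 -1.61]
```

View pics/s11.png

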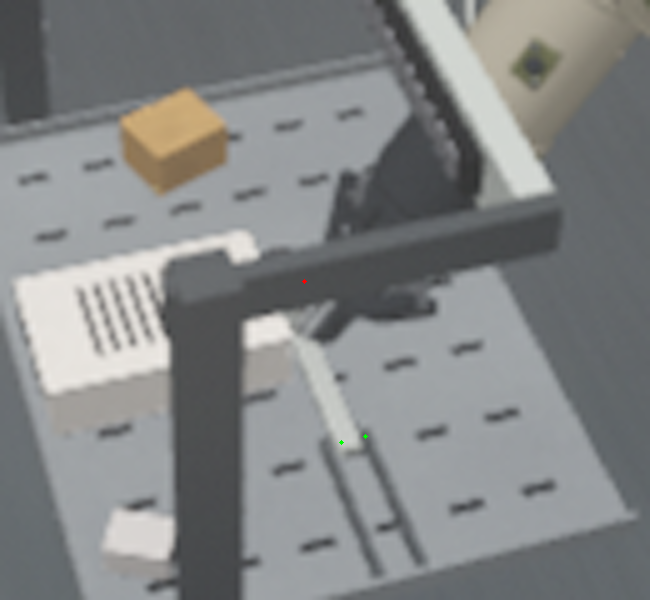

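Close (about 3–5 mm to go); continue in small steps until the stop is felt.

>>> move_arm([
  [[0,-0.05,0],[0,0,0]],
  [[0,-0.1,0],[0,0,0]],
  [[0,-0.1,0],[0,0,0]],
])

```text
clock: 14.38
tcp_pos: [0.5173, 0.0475, 0.0486]
tcp_rot: [-0.005, 0.994, 0.013]
wrist_force: [-0.7, 9.3, 0.7]
opening: -0.0001
```

```bash
python3 -c "
from plan import *
where()"
```

```text
t 14.38 rack mm [-35.3  39.1  48.6] tilt 33.1 yaw 0.0 F [-0.7  9.3  0.7] open -0.0001 q [-0.02 -0.34  2.43  0.04  0.48 -1.64]
```

>>> move_arm([
  [[0,-0.03,0],[0,0,0]],
  [[0,-0.03,0],[0,0,0]],
])

```text
clock: 14.62
tcp_pos: [0.5173, 0.0469, 0.0486]
tcp_rot: [-0.005, 0.994, 0.014]
wrist_force: [-0.3, 16.7, 1.5]
opening: -0.0002
```

```bash
python3 -c "
from plan import *
where()
for w,t in [((-36,48,50),32.5),((-75,50,60),27),((-120,60,90),18)]: print(rel(w,t,0))"
```

```text
t 14.62 rack mm [-35.4  38.5  48.6] tilt 33.1 yaw 0.1 F [-0.3 16.7  1.5] open -0.0002 q [-0.02 -0.34  2.43  0.05  0.48 -1.65]
([-0.03, 0.19, 0.01], [-0.0, 0.6, -0.2], [0.517, 0.056, 0.05])
([-0.62, 0.23, -0.54], [-0.0, 6.1, -0.2], [0.478, 0.058, 0.06])
([-1.62, 0.43, -0.97], [0.0, 15.1, -0.2], [0.432, 0.067, 0.09])
```

Hard stop confirmed (force climbs with no travel). Retract.

>>> move_arm([
  [[0,0.2,0],[0,0,0]],
  [[-0.3,0.22,-0.25],[0,3,0]],
  [[-0.62,0.25,-0.54],[0,6,0]],
  [[-1.1,0.35,-0.8],[0,11,0]],
  [[-1.6,0.43,-1],[0,15,0]],
  [[-2.2,0.43,-1.5],[0,15,0]],
  [[-2.2,0.43,-1.5],[0,15,0]],
  [[-2.2,0.43,-1.5],[0,15,0]],
])

```text
clock: 15.62
tcp_pos: [0.3947, 0.0652, 0.1]
tcp_rot: [-0.008, 1.254, 0.012]
wrist_force: [-0.8, 0.3, -0.7]
opening: 0.0
```

```bash
python3 -c "
from plan import *
where()
B=[(ubox(70,5,0,True),(0,200,0)),([(-26,18,57)],(0,0,255)),([(-34,120,17),(-18,120,17)],(0,255,0))]
f=bot.grab_frame('side'); draw(f,B,(220,190,350,310),5,'s12.png')
f=bot.grab_frame('top'); draw(f,B[:1],(165,135,365,285),4,'t12.png')
"
```

```text
t 15.62 rack mm [-157.7   58.4  100. ] tilt 18.1 yaw 0.0 F [-0.8  0.3 -0.7] open 0.0 q [ 0.04 -0.71  2.48 -0.01  1.06 -1.54]
```

View pics/s12.png

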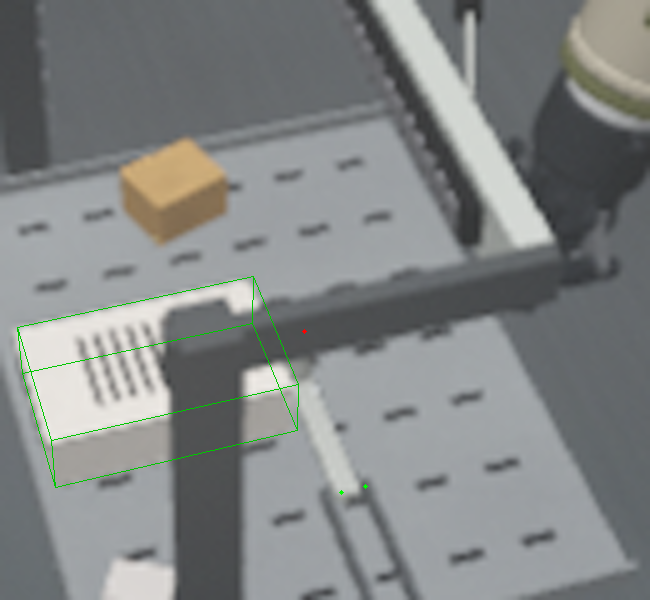

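View pics/t12.png

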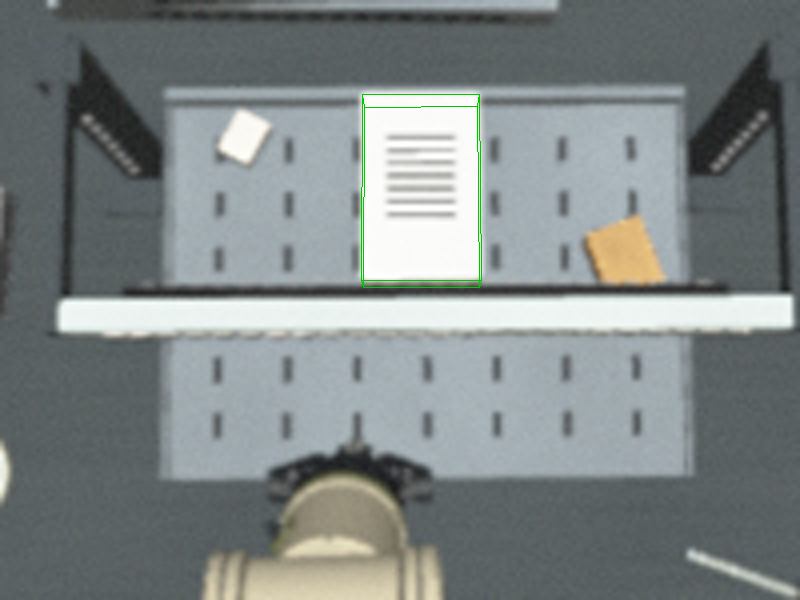

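```bash
python3 -c "
from bench import bot
print(bot.job_done())"
```

```text
the job is handed in; nothing more can be done
None
```

The unit is tipped over, home against the back stop and locked in by the keeper. I handed the job in at about 15.7 s, well within the 58 s limit; the hand-in gives no verdict.

**What I did**
- **Tip:** I pushed high on the near broad side with two half-open fingers, the tool tilting from 20 to 33 degrees under the panel. The unit fell onto its broad side.
- **Slide:** The same two fingers pushed on its near end, squared it to the rack and slid it home. The force rose to about 23 N at the stop.
- **Keeper:** I pushed the knob across with closed fingers. At the end the force rose from 9 to 17 N with under 1 mm of travel. I then pulled the arm clear.

**Last checks**
- **Unit:** In both cameras it matches the outline drawn for the home position, square to the rack and about 5 mm left of the shelf's middle.
- **Keeper:** The tongue's visible end is at rack y of about 120 mm, which is 0.10 m across. The knob itself was hidden behind the rack arm, so this rests on the tongue and the force.
- **Surroundings:** The carton and coupler look unmoved. The mug, bottle, tape and bin were outside the last pictures, but the arm did not go near them. The only raised wrist-force readings were at the back stop and the keeper stop. The last reading was about 1 N, and the gripper was visibly clear.

**What went wrong:** My first approach, at 38 degrees of tilt, was beyond the arm's reach and stopped against two joint limits, just above the unit. Nothing was touched. I worked out the arm's reach from the joint readings and used smaller tilts after that.

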